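Peel the top parts tray off the clinging stack and hold it out at the slide's edge

TASK

Take only the top tray off the stack of nested parts trays: they cling together, so peel it by lifting one corner well up while the opposite corner still rests on the stack, then lift it clear, leaving the rest of the stack standing where it is and the loose nuts, spanner and steel sleeve alone. Carry it to the linear slide and hold it out level and still close in front of the front edge of the slide's top plate, centred on it, one long side along the edge with a finger's breadth of gap and its rim a finger's breadth lower than the plate's top, so that a fitter can sweep the nuts off the plate into it. Finish while still holding the tray there, carried by the gripper alone and touching nothing else.

Things in the scene. Friction and masses are not known exactly. Their poses are not given: they have to be found in the camera images.
- tray: top one of nine equal open grey formed trays nested in a stack, empty, 160 g: 130 mm along x, 180 along y (long sides face +x, -x), 36 high; origin centre of underside. Its rim, 12 mm wide and 14 deep (z 22 to 36), is vertical inside and out: pinch it there, one finger inside. Below, outside, begins the next tray's rim; inside, a 3 mm step, then thin walls sloping 15 deg in to the floor (z 2 mm)
- corner_nr (a point): outer upper corner of the tray's rim at its own -x, -y (65 and 90 mm from the middle, 36 mm above the underside). Lifted by tilting about the opposite corner, the corners let go one after another, with less force
- corner_nl (a point): outer upper corner of the tray's rim at its own -x, +y
- corner_fr (a point): outer upper corner of the tray's rim at its own +x, -y
- corner_fl (a point): outer upper corner of the tray's rim at its own +x, +y
- stack: the eight trays below, tight together, one loose piece of about 1.3 kg standing on the bench: 130 x 180 mm, 134 high, foot 92 x 142; origin centre of underside, axes as the tray's. The tray's origin starts 112 mm above it, on the rim, 1 mm side play. Near each corner the tray is snapped in, 2 to 3 N, free after 5 mm of lift. Pulled up level all four hold at once (about 10 N) and tug at the stack
- slide: fixed linear slide: risers, base, two rails along y, carriages, on top an aluminium plate 150 mm (x) by 170 (y) by 18, its top 135 mm above the bench. Origin: on the bench straight below the middle of the plate's front edge (nearest the robot); x points from that edge into the plate, y along it, z up. Nothing of it lies in front of the edge (x < 0); base and screw reach 162 mm either way in y
- plate_edge (a point): middle of the front upper edge of the slide's plate, 135 mm above the bench; axes as the slide
- nut_a: loose steel hex nut, 30 mm across flats, 16 mm high, lying on the slide's plate; origin: centre of its underside. Leave alone
- nut_b: the same, a second nut on the plate. Leave alone
- spanner: steel combination spanner, 190 mm long, 10 mm high, lying on the bench; origin: below its middle. Leave alone
- sleeve: steel roller sleeve standing on end, 60 mm diameter, 110 mm high; origin: centre of its underside. Leave alone
Things that resemble listed ones, but are neither listed nor needed, are in the scene too. Several things look just like the stack: the one meant starts farthest from the robot's base.

How it is judged:
On the way, in this order (a step that is already met when the one before it is completed fails the run):
1. one corner of the top tray is lifted at least 12 mm, higher than its two neighbours, while the opposite corner is still within 6 mm of its seat on the stack (((angle between tray's own x axis and vertical above 1.5908 rad and angle between tray's own y axis and vertical above 1.5908 rad and z of corner_nr in the frame of stack above 0.16 m and z of corner_fl in the frame of stack below 0.154 m) or (angle between tray's own x axis and vertical above 1.5908 rad and angle between tray's own y axis and vertical below 1.5508 rad and z of corner_nl in the frame of stack above 0.16 m and z of corner_fr in the frame of stack below 0.154 m) or (angle between tray's own x axis and vertical below 1.5508 rad and angle between tray's own y axis and vertical above 1.5908 rad and z of corner_fr in the frame of stack above 0.16 m and z of corner_nl in the frame of stack below 0.154 m) or (angle between tray's own x axis and vertical below 1.5508 rad and angle between tray's own y axis and vertical below 1.5508 rad and z of corner_fl in the frame of stack above 0.16 m and z of corner_nr in the frame of stack below 0.154 m))), for 0.1 s.
2. the tray is lifted clear, more than 40 mm above its seat, and in the fingers (z of tray in the frame of stack above 0.152 m and contact force between the fingers and tray above 1 N), for 0.1 s.
At the end, for the whole second after the job is handed in: Fingers hold the tray still, touching nothing else, level to 7 deg, long side along the plate edge to 8 deg, gap 1-45 mm, centred to 40 mm, rim 1-40 mm below the plate top. Stack upright on the bench; stack, nuts, spanner and sleeve within 30 mm of where they were (x of tray in the frame of slide between -0.11 and -0.066 m and y of tray in the frame of slide between -0.04 and 0.04 m and z of tray in the frame of slide between 0.059 and 0.098 m and angle between tray's own z axis and vertical below 0.12 rad and angle between the y axis of tray and the y axis of slide, either way round below 0.15 rad and linear speed of tray below 0.02 m/s and angular speed of tray below 0.15 rad/s and contact force between the fingers and tray above 1 N and contact force between tray and slide below 0.2 N and contact force between tray and stack below 0.2 N and angle between stack's own z axis and vertical below 0.05 rad and height (world z) of stack below 0.005 m and distance of each of stack, nut_a, nut_b, spanner, sleeve from where it was at the start of the episode below 0.03 m and contact force between tray and nut_a below 0.2 N and contact force between tray and nut_b below 0.2 N and contact force between tray and spanner below 0.2 N and contact force between tray and sleeve below 0.2 N); the arm keeps its last pose, push and grip.
It fails at once if the rest of the stack is lifted, tipped more than 11 degrees or shifted more than 30 mm (distance of stack from where it was at the start of the episode above 0.03 m or height (world z) of stack above 0.02 m or angle between stack's own z axis and vertical above 0.2 rad).
It fails at once if a nut, the spanner or the sleeve is shifted more than 30 mm (distance of any of nut_a, nut_b, spanner, sleeve from where it was at the start of the episode above 0.03 m).
It also fails if it takes over 48 s, if anything falls off the work surface, if the arm or the gripper's body presses on something with over 40 N, if the wrist force passes 120 N, or if a joint passes its speed limit or range.

ROBOT

A 7-joint arm with a two-finger parallel gripper is mounted at the origin on the work surface. World frame = base frame: x ahead of the robot, y to its left, z up, the work surface at z = 0. Lengths are in m, angles in rad, forces in N, time in s.
With the tool pointing down it reaches from about 0.4 to 0.85 m from the base axis. Payload 10.4 kg.
Tool frame: the origin (TCP) lies at the very end of the fingers, on their centre line; the grasp point (between the pads) lies 19 mm behind it; z points along the fingers, y is the direction in which the jaws open and shut (so a half turn about z gives the same grasp; the last joint's range is limited). The gripper opens to 87 mm and grips with 3 to 60 N. Pads are 19 mm wide; open, the fingers measure 117 mm over their backs; the gripper's body (75 mm by 190 mm) begins 51 mm behind the grasp point.
Start: joints at [1.112, 0.332, -0.065, 1.46, 0.022, 1.35, -0.088], TCP at [0.264, -0.567, 0.223] pointing down, gripper open.
Joint ranges: [-2.6, 2.6], [-0.5, 2.12], [-1.47, 1.34], [0.16, 2.42], [-1.27, 4.41], [0.06, 2.06], [-2.6, 2.6]. Speed limits (rad/s): [2.22, 2.22, 2.79, 2.79, 3.14, 3.14, 3.14].

INTERFACE

Orientations are given as a unit quaternion [x, y, z, w].
In Python, from bench import r, eyes, job gives the robot as it stands. The module is installed in compiled form; this text tells all that it offers.
- The arm moves only by the tool play_rows, never from a script. Its argument "motion" is a list of rows, each a list of 7 numbers: the shift along the tool's x, y, z as a fraction of full scale, then the turn, a rotation vector about the tool's x, y, z as a fraction of full scale, then the opening in per cent of the stroke, from 0 (shut) to 100 (fully open). A call has 1 to 5 rows; each row is the pose to reach, as a shift and turn from the pose commanded when the call began, along the tool's axes at that moment; what a row does not reach only later rows make up. Full scale, the value 1, is 0.2 m for a shift and 90 degrees for a turn. A row lasts 1/8 s, in which the tool goes at most 62.5 mm and 10.7 degrees, less where a joint would pass 70% of its speed; a pose out of reach is approached as far as the arm can. A call with a number of a shift or a turn outside -1 to 1 is refused whole. A call with a gripper value outside its range is refused whole. The fingers move at their own pace and stop on an object; "squeeze" is the grip in N (left out, the last holds). Time passes only in rows, so rows that repeat a pose let the fingers close. It gives the time, the measured TCP pose, the force and the opening at its end, in the units of the state.
- r.read_state(): the state, without advancing time (a new reading comes with each control period).
- eyes.camera(name): name is "scene" or "top"; returns a dict with "image" (420x560x3 uint8, red, green, blue), "mtx" (3x3 intrinsics, pixels), "R" (3x3) and "t" (3): a world point X has camera coordinates R X + t. Camera axes: x right, y down, z forward; pixel columns grow to the right and rows downward; lengths in m; the calibration is good to about 2 mm. A picture is of the moment at which its call begins. There is no depth.
- job.close_job(): hands the job in, once; it reports no verdict.
Trained networks look in a picture, given as the dict that the camera call returned (one of the last four; its "shot" number tells which), for a name from the list of things; names that differ only in an ending like _2 or _b are one class to them, and where a whole thing is asked for, a point or a joint stands for the part that bears it (a point fixed in the world has none). Each returns a list of dicts, best first, with "p" (0 to 1); they miss things now and then, are a little off and sometimes report something else, mostly with a low value. They report only what shows in the picture. A call takes as long as a camera call. They do not tell look-alikes from the thing itself.
- eyes.regions_of(picture, label): "region" (420x560 bool, what is visible of it) and "xy" ([column, row] in pixels, amid what is visible of it).
- eyes.landmark_of(picture, label): "xy" ([column, row] in pixels: a listed point, or the origin of a listed thing).
The state is a dict: "time": time; "joint_positions": joint angles; "joint_vel": joint speeds; "joint_torque": joint torques, N m; "ee_pos": TCP position; "eef_rot": TCP orientation; "ft_force": force on the tool from outside, world axes, zero at the start; "torque": the same for the moment, N m; "width": finger opening in m.
Only numpy, scipy, OpenCV 4.12 (cv2) and the standard library are available. Lean on these libraries where they do the work, as an engineer would, in place of code of your own. Each camera call takes 0.05 s, during which the arm holds its last target. There are 200 camera calls.

## Working session

There is one attempt and no reset: what is moved stays moved. The work goes in short steps, Python scripts to look and compute and a tool call to move; the robot and the scene stay as the last step left them, time stands still between calls to the robot, and variables do not carry over. Pictures are saved under pics/ and viewed, about 8 in all and at most 12, crops included, and the job is handed in when it is done.

Besides the shell and the picture viewer there is one more tool, called after "Request:" by a JSON object that holds its "name" and its "arguments", one argument or row to a line. play_rows: Moves the arm, as the interface text tells. Shift numbers are shares of 0.2 m and turn numbers shares of 90 degrees, none past 1 either way. Its arguments: {"type":"object","properties":{"motion":{"type":"array","items":{"type":"array","items":{"type":"number"}}},"squeeze":{"type":"number"}},"required":["motion"]}

```bash
mkdir -p pics
cat > h.py <<'E'
import numpy as np, cv2
from bench import r, eyes, job
from scipy.spatial.transform import Rotation as Rn
def ray(p,xy):
    R=np.array(p["R"]);t=np.array(p["t"]);K=np.array(p["mtx"])
    d=R.T@np.linalg.solve(K,[xy[0],xy[1],1.]);return -R.T@t,d
def atz(p,xy,z):
    c,d=ray(p,xy);return c+d*(z-c[2])/d[2]
def proj(p,X):
    X=np.atleast_2d(X);c=X@np.array(p["R"]).T+np.array(p["t"]);q=c@np.array(p["mtx"]).T;return q[:,:2]/q[:,2:]
def save(p,n): cv2.imwrite("pics/"+n,cv2.cvtColor(p["image"],cv2.COLOR_RGB2BGR))
E
python3 - <<'E'
from h import *
np.set_printoptions(precision=3,suppress=True)
s=r.read_state();print(s)
for n in ("scene","top"):
    p=eyes.camera(n);save(p,n+"0.png");print(n,ray(p,[280,210]))
    for l in ("tray","stack","slide","plate_edge","nut_a","spanner","sleeve","corner_nr","corner_nl","corner_fr","corner_fl"):
        for d in eyes.landmark_of(p,l)[:5]:
            z={"tray":.112,"plate_edge":.135,"nut_a":.135}.get(l,.148 if "corner" in l else 0)
            print(l,round(d["p"],2),np.round(d["xy"]),atz(p,d["xy"],z))
E
```

```text
{'time': 0.0, 'joint_positions': array([ 1.112,  0.333, -0.065,  1.461,  0.022,  1.35 , -0.088]), 'joint_vel': array([ 0.   , -0.001, -0.   , -0.001,  0.002,  0.   , -0.001]), 'joint_torque': array([ -0.001, -62.326,   0.024, -38.99 ,  -0.061,   0.04 ,   0.   ]), 'ee_pos': array([ 0.264, -0.566,  0.222]), 'eef_rot': array([ 0.976,  0.216, -0.   , -0.001]), 'ft_force': array([0.17 , 0.153, 0.565]), 'torque': array([-0.025,  0.015,  0.003]), 'width': 0.08682759792963568}
scene (array([1.03 , 0.825, 0.793]), array([-0.43 , -0.695, -0.577]))
tray 0.86 [198. 171.] [ 0.618 -0.246  0.112]
tray 0.59 [285. 266.] [0.614 0.174 0.112]
stack 0.91 [256. 176.] [ 0.413 -0.308  0.   ]
slide 0.79 [316. 322.] [0.58  0.245 0.   ]
slide 0.59 [172. 272.] [ 0.78  -0.043  0.   ]
plate_edge 0.64 [320. 272.] [0.58  0.244 0.135]
nut_a 0.74 [171. 270.] [0.821 0.1   0.135]
nut_a 0.72 [313. 291.] [0.621 0.28  0.135]
nut_a 0.65 [286. 266.] [0.626 0.196 0.135]
spanner 0.62 [320. 231.] [ 0.4   -0.001  0.   ]
sleeve 0.68 [171. 272.] [ 0.78  -0.044  0.   ]
corner_nr 0.88 [206. 134.] [ 0.541 -0.358  0.148]
corner_nr 0.
[... 311 characters left out ...]
.66 [409. 197.] [ 0.618 -0.242  0.112]
stack 0.92 [418. 306.] [ 0.399 -0.304  0.   ]
slide 0.76 [184. 200.] [0.582 0.251 0.   ]
plate_edge 0.9 [175. 185.] [0.585 0.244 0.135]
nut_a 0.58 [200. 163.] [0.637 0.198 0.135]
spanner 0.89 [281. 296.] [0.388 0.002 0.   ]
spanner 0.51 [460. 229.] [ 0.584 -0.392  0.   ]
sleeve 0.72 [317. 133.] [ 0.781 -0.041  0.   ]
sleeve 0.15 [376. 158.] [ 0.734 -0.188  0.   ]
corner_nr 0.69 [459. 230.] [ 0.553 -0.335  0.148]
corner_nr 0.2 [316. 132.] [ 0.726 -0.033  0.148]
corner_nl 0.56 [370. 218.] [ 0.557 -0.159  0.148]
corner_fr 0.92 [467. 169.] [ 0.681 -0.347  0.148]
corner_fr 0.62 [174. 186.] [0.578 0.242 0.148]
corner_fl 0.19 [282. 296.] [ 0.386 -0.001  0.148]
```

View pics/scene0.png

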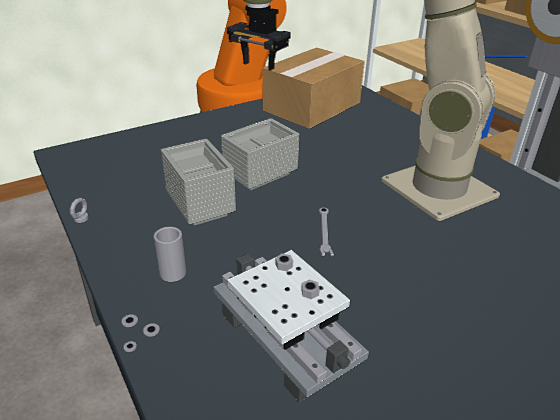

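View pics/top0.png

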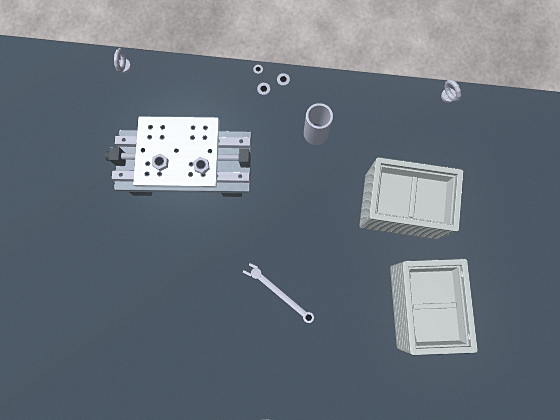

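Run:
```python
from h import *
np.set_printoptions(precision=3,suppress=True)
a=eyes.camera("top");b=eyes.camera("scene")
print(proj(b,[[0,0,0],[.264,-.567,.223],[.264,-.567,.4]]),proj(a,[[.264,-.567,.223]]))
c=cv2.resize(a["image"][145:245,350:480],None,fx=6,fy=6,interpolation=cv2.INTER_CUBIC)
c2=cv2.resize(b["image"][125:225,155:245],None,fx=6,fy=6,interpolation=cv2.INTER_CUBIC)
save({"image":c[:600,:800]},"c1.png");save({"image":c2},"c2.png")
```

```text
[[437.845 188.245]
 [257.486  65.682]
 [256.992   6.699]] [[606.528 406.058]]
```

View pics/c1.png

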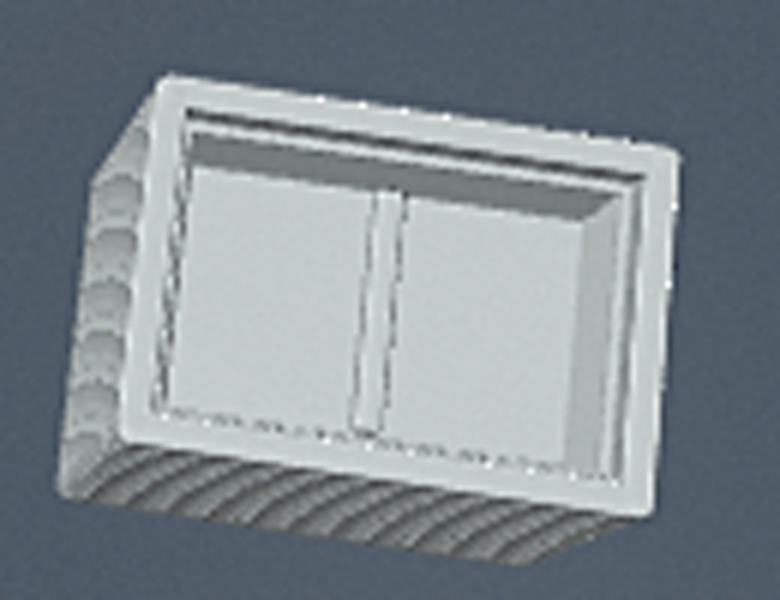

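View pics/c2.png

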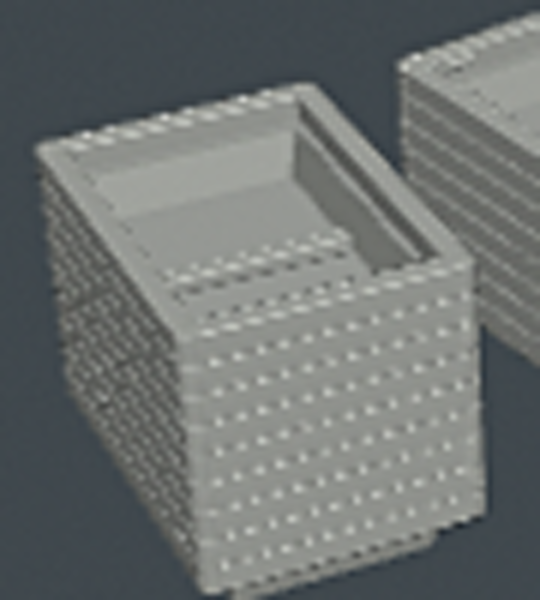

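```bash
cat > fit.py <<'E'
from h import *
from scipy.optimize import least_squares
def fit(views,local,z,x0,free_z=False):
    "views: list of (pic, Nx2 px); local Nx2; returns x,y,yaw"
    def f(q):
        c,s=np.cos(q[2]),np.sin(q[2]);P=np.c_[local@np.array([[c,s],[-s,c]])+q[:2],np.full(len(local),z)]
        return np.concatenate([(proj(p,P)-px).ravel() for p,px in views])
    s=least_squares(f,x0,loss="soft_l1");return s.x,s.fun
E
python3 - <<'E'
from fit import *
np.set_printoptions(precision=3,suppress=True)
a=eyes.camera("top");b=eyes.camera("scene")
L=np.array([[65,90],[65,-90],[-65,-90],[-65,90]])/1000
t=np.array([[377.5,158],[463.3,170],[458.7,230.3],[370.3,219.2]])
s=np.array([[185.3,180.8],[161.7,149.7],[206.7,139.2],[233.3,168.7]])
for v in ([(a,t)],[(b,s)],[(a,t),(b,s)]): print(*fit(v,L,.148,[.62,-.25,0]))
L=np.array([[150,85],[150,-85],[0,-85],[0,85]])/1000
t=np.array([[138,117],[218,117.5],[216,186],[134,185]])
s=np.array([[283,338],[228,278],[290,251],[350,296]])
for v in ([(a,t)],[(b,s)],[(a,t),(b,s)]): print(*fit(v,L,.135,[.58,.245,0]))
for p in (a,b):
  for l in ("plate_edge","sleeve","spanner"): print(l,[(d["p"],np.round(d["xy"])) for d in eyes.landmark_of(p,l)[:2]])
E
```

```text
[ 0.617 -0.249 -0.031] [-1.369 -0.575  0.78  -0.664  1.211  1.593 -0.736  0.093]
[ 0.617 -0.245 -0.037] [-0.489  1.161 -1.349 -0.684  0.362 -1.005  2.099  0.043]
[ 0.617 -0.248 -0.034] [-1.644 -0.593  0.482 -0.387  0.675  1.853 -1.246  0.042 -0.671  0.526
 -1.654 -1.159 -0.052 -1.501  1.772 -0.61 ]
[0.583 0.243 0.107] [ 0.15  -0.138  0.337 -0.357  0.071 -0.082 -0.617  0.596]
[0.582 0.242 0.114] [ 0.277 -1.32  -1.105  1.095  0.399 -2.429  0.091  1.936]
[0.583 0.243 0.11 ] [ 0.028  0.107  0.232 -0.352  0.195 -0.077 -0.511  0.857 -0.057 -0.896
 -1.137  1.28   0.579 -2.116  0.069  2.49 ]
plate_edge [(0.82, array([176., 186.]))]
sleeve [(0.68, array([316., 133.]))]
spanner [(0.7, array([282., 293.]))]
plate_edge [(0.94, array([323., 272.]))]
sleeve [(0.75, array([170., 273.]))]
spanner [(0.58, array([320., 232.]))]
```

```bash
cat > go.py <<'E'
from h import *
np.set_printoptions(precision=3,suppress=True)
def plan(pos,yaw=None,R=None):
    "tool shift/turn fractions to world TCP pos; yaw = world angle of tool x, tool z down"
    s=r.read_state();Q=Rn.from_quat(s["eef_rot"])
    if R is None: R=Rn.from_matrix(np.c_[[np.cos(yaw),np.sin(yaw),0],[np.sin(yaw),-np.cos(yaw),0],[0,0,-1]])
    print("t",s["time"],"pos",s["ee_pos"],"w",s["width"],"F",s["ft_force"])
    print("shift",Q.inv().apply(np.array(pos)-s["ee_pos"])/.2,"turn",(Q.inv()*R).as_rotvec()/(np.pi/2))
E
python3 -c "
from go import *
plan([.560,-.191,.24],np.radians(88))"
```

```text
t 1.7 pos [ 0.264 -0.567  0.223] w 0.08669973019273389 F [ 0.388 -0.794  0.411]
shift [ 2.135 -1.078 -0.087] turn [ 0.   0.  -0.7]
```

Request:
{"name": "play_rows", "arguments": {
  "motion": [
    [0.25, -0.12, -0.2, 0, 0, 0, 60],
    [0.5, -0.25, -0.2, 0, 0, -0.1, 60],
    [0.75, -0.4, -0.2, 0, 0, -0.2, 60],
    [1, -0.5, -0.2, 0, 0, -0.3, 60],
    [1, -0.5, -0.2, 0, 0, -0.35, 60]
  ],
  "squeeze": 60
}}

```text
time: 2.33
ee_pos: [0.4066, -0.3872, 0.263]
eef_rot: [0.878, 0.478, 0.001, 0.0]
ft_force: [-1.0, -1.5, 0.6]
width: 0.0533
```

```bash
python3 -c "
from go import *
plan([.560,-.191,.24],np.radians(88))"
```

```text
t 2.325 pos [ 0.407 -0.387  0.263] w 0.05333164868667364 F [-1.004 -1.536  0.555]
shift [1.24  0.112 0.117] turn [ 0.001 -0.001 -0.343]
```

Request:
{"name": "play_rows", "arguments": {
  "motion": [
    [0.3, 0.03, 0, 0, 0, -0.1, 60],
    [0.6, 0.06, 0, 0, 0, -0.2, 60],
    [0.9, 0.1, 0, 0, 0, -0.3, 60],
    [1, 0.11, 0, 0, 0, -0.343, 60],
    [1, 0.11, 0, 0, 0, -0.343, 60]
  ]
}}

```text
time: 2.95
ee_pos: [0.5323, -0.2359, 0.2624]
eef_rot: [0.723, 0.691, 0.0, -0.0]
ft_force: [0.2, -0.3, -0.2]
width: 0.0523
```

```bash
python3 -c "
from go import *
plan([.560,-.191,.20],np.radians(88))"
```

```text
t 2.95 pos [ 0.532 -0.236  0.262] w 0.0522939409264592 F [ 0.16  -0.258 -0.175]
shift [0.23  0.128 0.312] turn [-0.    -0.    -0.006]
```

Request:
{"name": "play_rows", "arguments": {
  "motion": [
    [0.23, 0.128, 0.2, 0, 0, -0.006, 60],
    [0.23, 0.128, 0.41, 0, 0, -0.006, 60],
    [0.23, 0.128, 0.41, 0, 0, -0.006, 60]
  ]
}}

```text
time: 3.32
ee_pos: [0.5567, -0.1938, 0.1777]
eef_rot: [0.721, 0.693, -0.002, -0.002]
ft_force: [-0.0, -0.8, 0.5]
width: 0.0524
```

Run:
```python
from go import *
plan([.560,-.191,.1365],np.radians(88))
a=eyes.camera("top");b=eyes.camera("scene")
c=np.hstack([cv2.resize(p["image"][y:y+115,x:x+100],None,fx=4,fy=4,interpolation=cv2.INTER_CUBIC) for p,x,y in ((a,360,135),(b,155,95))])
save({"image":c},"c3.png")
```

```text
t 3.325 pos [ 0.557 -0.194  0.178] w 0.05243040546001516 F [-0.008 -0.825  0.481]
shift [0.014 0.017 0.206] turn [-0.004 -0.    -0.004]
```

View pics/c3.png

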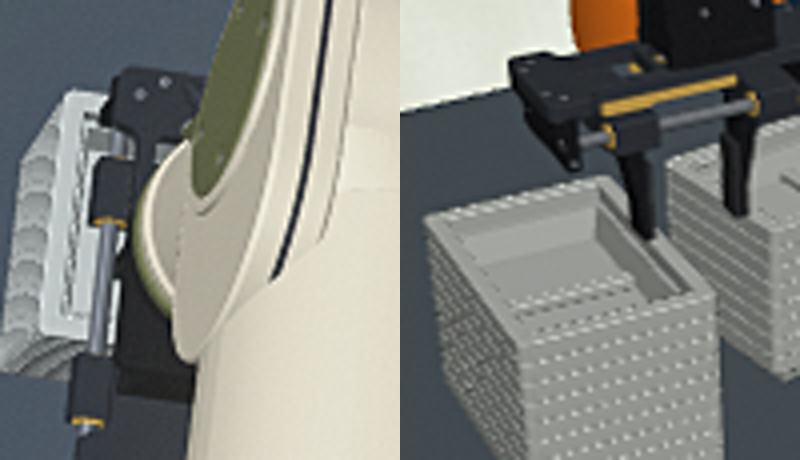

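Request:
{"name": "play_rows", "arguments": {
  "motion": [
    [0.014, 0.017, 0.1, 0, 0, 0, 60],
    [0.014, 0.017, 0.18, 0, 0, 0, 60],
    [0.014, 0.017, 0.18, 0, 0, 0, 60]
  ]
}}

```text
time: 3.8
ee_pos: [0.562, -0.1896, 0.1431]
eef_rot: [0.72, 0.694, -0.001, -0.001]
ft_force: [-0.9, 0.3, -0.7]
width: 0.0516
```

Run:
```python
from go import *
plan([.560,-.191,.1365],np.radians(88))
```

```text
t 3.8 pos [ 0.562 -0.19   0.143] w 0.0516056303754144 F [-0.856  0.275 -0.696]
shift [-0.007 -0.01   0.033] turn [-0.002 -0.    -0.002]
```

Request:
{"name": "play_rows", "arguments": {
  "motion": [
    [-0.004, -0.008, 0.033, 0, 0, 0, 60],
    [-0.004, -0.008, 0.033, 0, 0, 0, 60],
    [-0.004, -0.008, 0.033, 0, 0, 0, 60]
  ]
}}

```text
time: 4.18
ee_pos: [0.5615, -0.1903, 0.1383]
eef_rot: [0.72, 0.694, 0.0, 0.0]
ft_force: [-0.5, 1.1, -0.2]
width: 0.0525
```

Run:
```python
from go import *
plan([.560,-.191,.1365],np.radians(88))
```

```text
t 4.175 pos [ 0.561 -0.19   0.138] w 0.05247088723704719 F [-0.484  1.104 -0.177]
shift [-0.004 -0.007  0.009] turn [ 0.     0.    -0.001]
```

Request:
{"name": "play_rows", "arguments": {
  "motion": [
    [-0.004, -0.007, 0.009, 0, 0, 0, 60],
    [-0.004, -0.007, 0.009, 0, 0, 0, 5],
    [-0.004, -0.007, 0.009, 0, 0, 0, 5],
    [-0.004, -0.007, 0.009, 0, 0, 0, 5],
    [-0.004, -0.007, 0.009, 0, 0, 0, 5]
  ],
  "squeeze": 10
}}

```text
time: 4.8
ee_pos: [0.5603, -0.191, 0.1364]
eef_rot: [0.72, 0.694, 0.0, 0.0]
ft_force: [3.0, -0.1, 3.1]
width: 0.0197
```

Request:
{"name": "play_rows", "arguments": {
  "motion": [
    [0, 0, 0, 0, 0, 0, 0],
    [0, 0, 0, 0, 0, 0, 0],
    [0, 0, 0, 0, 0, 0, 0],
    [0, 0, 0, 0, 0, 0, 0]
  ],
  "squeeze": 10
}}

```text
time: 5.3
ee_pos: [0.5604, -0.191, 0.1365]
eef_rot: [0.72, 0.694, 0.0, 0.0]
ft_force: [4.3, 0.9, 2.5]
width: 0.0118
```

Request:
{"name": "play_rows", "arguments": {
  "motion": [
    [0, 0, 0, 0, 0, 0, 0],
    [0, 0, 0, 0, 0, 0, 0],
    [0, 0, -0.02, 0.009, 0.009, 0, 0],
    [0, 0, -0.04, 0.019, 0.019, 0, 0],
    [0, 0, -0.04, 0.019, 0.019, 0, 0]
  ],
  "squeeze": 60
}}

```text
time: 5.92
ee_pos: [0.5596, -0.1912, 0.1442]
eef_rot: [0.72, 0.694, 0.0, -0.022]
ft_force: [0.2, -0.3, 0.5]
width: 0.0114
```

Request:
{"name": "play_rows", "arguments": {
  "motion": [
    [0, 0, -0.02, 0.009, 0.009, 0, 0],
    [0, 0, -0.04, 0.019, 0.019, 0, 0],
    [0, 0, -0.045, 0.021, 0.021, 0, 0],
    [0, 0, -0.045, 0.021, 0.021, 0, 0]
  ]
}}

```text
time: 6.42
ee_pos: [0.5603, -0.1915, 0.1531]
eef_rot: [0.719, 0.693, 0.001, -0.044]
ft_force: [1.6, -1.4, -0.6]
width: 0.0113
```

Run:
```python
from go import *
s=r.read_state();print(s["ft_force"],s["torque"],s["width"],Rn.from_quat(s["eef_rot"]).as_matrix())
b=eyes.camera("scene")
for l in ("corner_nr","corner_nl","corner_fr","corner_fl","tray"):print(l,[(round(d["p"],2),np.round(d["xy"],1)) for d in eyes.landmark_of(b,l)[:2]])
c,sn=np.cos(.034),-np.sin(.034)
w=lambda p:[.617+c*p[0]-sn*p[1],-.248+sn*p[0]+c*p[1],.148+p[2]]
print("level",proj(b,[w(p) for p in ((-.065,-.09,0),(-.065,.09,0),(.065,-.09,0),(.065,.09,0))]).round(1).tolist())
print("peeled",proj(b,[w(p) for p in ((-.065,-.09,.009),(-.065,.09,.02),(.065,-.09,0),(.065,.09,.011))]).round(1).tolist())
save({"image":cv2.resize(b["image"][125:225,145:265],None,fx=6,fy=6,interpolation=cv2.INTER_CUBIC)},"c4.png")
```

```text
[ 1.589 -1.415 -0.576] [-0.378 -0.538  0.14 ] 0.011320604583714946 [[ 0.039  0.997 -0.06 ]
 [ 0.997 -0.035  0.065]
 [ 0.063 -0.063 -0.996]]
corner_nr [(0.85, array([208.4, 132.8])), (0.6, array([172.4, 274. ]))]
corner_nl [(0.9, array([235.5, 157.1]))]
corner_fr [(0.6, array([161.7, 149.3])), (0.28, array([319.8, 319.9]))]
corner_fl [(0.72, array([186.7, 175.5]))]
tray [(0.71, array([315.8, 322.3])), (0.64, array([321. , 231.9]))]
level [[206.6, 137.8], [235.0, 168.2], [160.0, 148.7], [184.6, 181.5]]
peeled [[206.4, 134.8], [234.8, 161.0], [160.0, 148.7], [184.2, 177.4]]
```

View pics/c4.png

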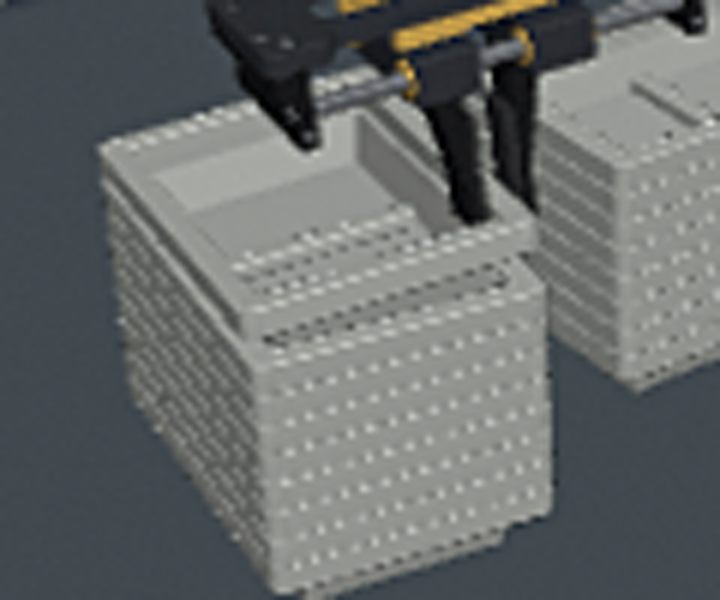

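Request:
{"name": "play_rows", "arguments": {
  "motion": [
    [0, 0, 0, 0, 0, 0, 0],
    [0, 0, 0, 0, 0, 0, 0],
    [0.002, -0.002, -0.03, 0, 0, 0, 0],
    [0.004, -0.004, -0.06, 0, 0, 0, 0],
    [0.006, -0.006, -0.1, 0, 0, 0, 0]
  ]
}}

```text
time: 7.35
ee_pos: [0.5601, -0.1912, 0.1737]
eef_rot: [0.719, 0.693, 0.001, -0.045]
ft_force: [0.1, -0.6, -1.2]
width: 0.011
```

Request:
{"name": "play_rows", "arguments": {
  "motion": [
    [0.006, -0.006, -0.1, 0, 0, 0, 0],
    [0.012, -0.012, -0.2, 0, 0, 0, 0],
    [0.02, -0.02, -0.32, 0, 0, 0, 0],
    [0.026, -0.026, -0.42, -0.02, -0.02, 0, 0],
    [0.026, -0.026, -0.42, -0.04, -0.04, 0, 0]
  ]
}}

```text
time: 7.98
ee_pos: [0.5612, -0.1914, 0.2599]
eef_rot: [0.72, 0.694, 0.001, 0.002]
ft_force: [0.7, 1.0, -1.8]
width: 0.0114
```

Run:
```python
from go import *
c,s=np.cos(.11),np.sin(.11)
g=np.array([-.088-.059,.055])
X=[.583+c*g[0]-s*g[1],.243+s*g[0]+c*g[1]];print(X)
plan([*X,.25],np.pi/2+.11)
b=eyes.camera("scene")
save({"image":b["image"][60:260,120:400].repeat(2,0).repeat(2,1)},"c5.png")
```

```text
[np.float64(0.4308506470543209), np.float64(0.28153017516455364)]
t 7.975 pos [ 0.561 -0.191  0.26 ] w 0.011372642319493823 F [ 0.688  1.005 -1.825]
shift [ 2.339 -0.739  0.043] turn [ 0.002  0.001 -0.094]
```

View pics/c5.png

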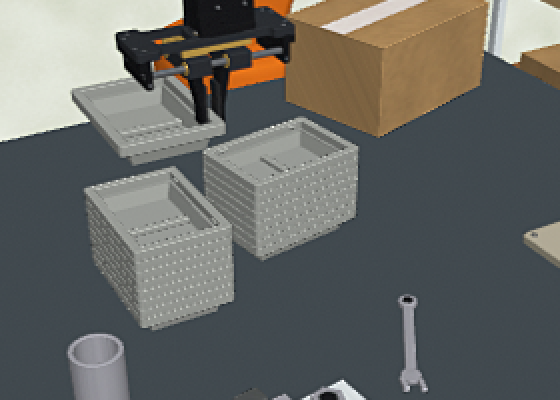

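Request:
{"name": "play_rows", "arguments": {
  "motion": [
    [0.1, -0.05, 0, 0, 0, 0, 0],
    [0.3, -0.15, 0, 0, 0, -0.02, 0],
    [0.5, -0.25, 0, 0, 0, -0.04, 0],
    [0.7, -0.35, 0, 0, 0, -0.06, 0],
    [0.9, -0.45, 0, 0, 0, -0.08, 0]
  ]
}}

```text
time: 8.65
ee_pos: [0.4761, -0.0068, 0.2578]
eef_rot: [0.675, 0.738, -0.0, -0.0]
ft_force: [0.8, 0.1, -0.8]
width: 0.0114
```

Request:
{"name": "play_rows", "arguments": {
  "motion": [
    [0.2, -0.05, 0, 0, 0, 0, 0],
    [0.4, -0.1, 0, 0, 0, 0, 0],
    [0.6, -0.15, 0, 0, 0, 0, 0],
    [0.8, -0.2, 0, 0, 0, 0, 0],
    [0.9, -0.2, 0, 0, 0, 0, 0]
  ]
}}

```text
time: 9.28
ee_pos: [0.42, 0.1698, 0.2581]
eef_rot: [0.674, 0.739, -0.0, 0.0]
ft_force: [1.4, -0.9, -0.8]
width: 0.0114
```

Run:
```python
from go import *
plan([.4309,.2815,.2],np.pi/2+.11)
```

```text
t 9.275 pos [0.42  0.17  0.258] w 0.011427227548345336 F [ 1.395 -0.876 -0.795]
shift [0.551 0.105 0.29 ] turn [-0.     0.    -0.012]
```

Request:
{"name": "play_rows", "arguments": {
  "motion": [
    [0.2, 0.04, 0.1, 0, 0, 0, 0],
    [0.4, 0.08, 0.2, 0, 0, -0.01, 0],
    [0.55, 0.1, 0.29, 0, 0, -0.012, 0],
    [0.55, 0.1, 0.29, 0, 0, -0.012, 0],
    [0.55, 0.1, 0.29, 0, 0, -0.012, 0]
  ]
}}

```text
time: 9.9
ee_pos: [0.4316, 0.2784, 0.1999]
eef_rot: [0.668, 0.744, -0.0, -0.0]
ft_force: [0.4, 0.5, -1.9]
width: 0.0114
```

Run:
```python
from go import *
plan([.4309,.2815,.1085],np.pi/2+.11)
a=eyes.camera("top");b=eyes.camera("scene")
save({"image":np.hstack([cv2.resize(p["image"][y:y+200,x:x+200],None,fx=2,fy=2,interpolation=cv2.INTER_CUBIC) for p,x,y in ((a,80,110),(b,220,150))])},"c6.png")
for p in (a,b):
  for l in ("corner_nr","corner_nl","corner_fr","corner_fl"):print(l,[(round(d["p"],2),np.round(d["xy"],1)) for d in eyes.landmark_of(p,l)[:2]])
```

```text
t 9.9 pos [0.432 0.278 0.2  ] w 0.011357687866226403 F [ 0.445  0.474 -1.881]
shift [ 0.016 -0.002  0.457] turn [-0.     0.    -0.002]
corner_nr [(0.75, array([211.3, 257.5]))]
corner_nl [(0.5, array([316.4, 130.7]))]
corner_fr [(0.96, array([215.8, 187.9]))]
corner_fl [(0.74, array([118.7, 188.9])), (0.62, array([401.1, 211.8]))]
corner_nr [(0.83, array([346.9, 186. ]))]
corner_nl [(0.9, array([415.9, 233.8]))]
corner_fr [(0.98, array([299.6, 208.7]))]
corner_fl [(0.93, array([368.6, 261.4]))]
```

View pics/c6.png

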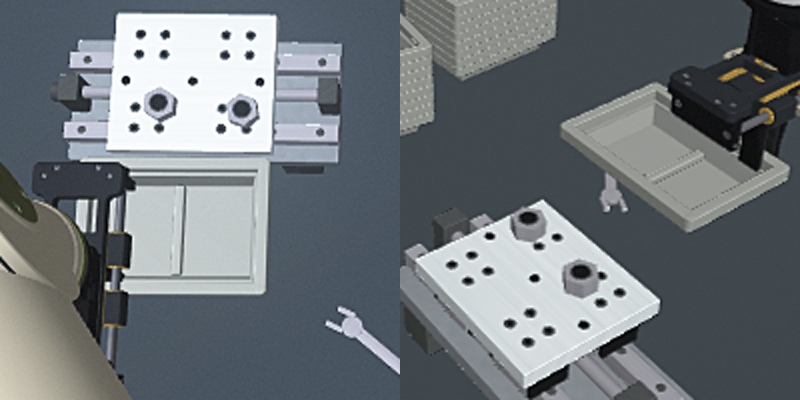

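```bash
cat > pose.py <<'E'
from go import *
from scipy.optimize import least_squares
C={"corner_nr":(-.065,-.09,.036),"corner_nl":(-.065,.09,.036),"corner_fr":(.065,-.09,.036),"corner_fl":(.065,.09,.036)}
S=Rn.from_euler("z",.11)
def pose(o0):
    obs=[]
    for n in ("top","scene"):
        p=eyes.camera(n)
        for l,v in C.items():
            g=proj(p,S.apply(v)+o0)[0]
            obs+=[(p,v,d["xy"]) for d in eyes.landmark_of(p,l) if np.hypot(*(d["xy"]-g))<9][:1]
    f=lambda q:np.concatenate([proj(p,(S*Rn.from_rotvec(q[3:])).apply(v)+q[:3])[0]-xy for p,v,xy in obs])
    q=least_squares(f,[*o0,0,0,0],loss="soft_l1",x_scale=[.01]*6)
    print(len(obs),"slide-frame xyz",S.inv().apply(q.x[:3]-[.583,.243,0]),"tilt",q.x[3:],"rms px",np.sqrt(np.mean(q.fun**2)))
E
python3 -c "
from pose import *
pose(np.array([.4955,.231,.1755]))"
```

```text
6 slide-frame xyz [-0.092 -0.002  0.18 ] tilt [0.032 0.032 0.014] rms px 2.2120377422522854
```

Request:
{"name": "play_rows", "arguments": {
  "motion": [
    [0.01, 0.01, 0.12, 0, 0, 0, 0],
    [0.01, 0.01, 0.25, 0, 0, 0, 0],
    [0.01, 0.015, 0.37, 0, 0, 0, 0],
    [0.01, 0.015, 0.457, 0, 0, 0, 0],
    [0.01, 0.015, 0.457, 0, 0, 0, 0]
  ]
}}

```text
time: 11.52
ee_pos: [0.4337, 0.2808, 0.1072]
eef_rot: [0.668, 0.744, -0.001, -0.0]
ft_force: [-0.6, -0.2, -0.3]
width: 0.0113
```

Request:
{"name": "play_rows", "arguments": {
  "motion": [
    [0, 0, 0, 0, 0, 0, 0],
    [0, 0, 0, 0, 0, 0, 0],
    [0, 0, 0, 0, 0, 0, 0]
  ]
}}

```text
time: 11.9
ee_pos: [0.4345, 0.2813, 0.1087]
eef_rot: [0.668, 0.744, 0.0, 0.0]
ft_force: [-0.8, -0.4, -2.2]
width: 0.0112
```

Run:
```python
from pose import *
plan([.434,.2815,.1085],np.pi/2+.11)
pose(np.array([.498,.232,.084]))
a=eyes.camera("top");b=eyes.camera("scene")
save({"image":np.hstack([cv2.resize(p["image"][y:y+150,x:x+200],None,fx=2,fy=2,interpolation=cv2.INTER_CUBIC) for p,x,y in ((a,80,110),(b,220,200))])},"c7.png")
```

```text
t 11.9 pos [0.435 0.281 0.109] w 0.011209760969592784 F [-0.821 -0.433 -2.221]
shift [ 0.001 -0.003  0.001] turn [ 0.001 -0.    -0.002]
7 slide-frame xyz [-0.086 -0.003  0.089] tilt [-0.001 -0.011  0.001] rms px 1.5843324587508403
```

View pics/c7.png

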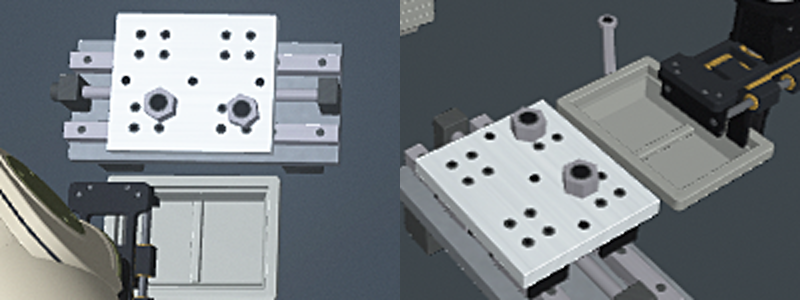

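Request:
{"name": "play_rows", "arguments": {
  "motion": [
    [0, 0, 0.02, 0, 0, 0, 0],
    [0, 0, 0.02, 0, 0, 0, 0],
    [0, 0, 0.02, 0, 0, 0, 0],
    [0, 0, 0.02, 0, 0, 0, 0],
    [0, 0, 0.02, 0, 0, 0, 0]
  ]
}}

```text
time: 13.12
ee_pos: [0.4343, 0.2812, 0.1042]
eef_rot: [0.668, 0.744, 0.0, 0.0]
ft_force: [-0.3, 0.5, -2.3]
width: 0.0111
```

Run:
```python
from pose import *
pose(np.array([.498,.232,.080]))
s=r.read_state();print(s["ee_pos"],s["joint_vel"],s["width"],s["ft_force"])
job.close_job()
```

```text
7 slide-frame xyz [-0.083 -0.001  0.084] tilt [ 0.01  -0.059  0.009] rms px 1.8545870793218766
[0.434 0.281 0.104] [-0.001  0.001  0.003  0.    -0.    -0.002 -0.002] 0.011321749951400282 [-0.943 -0.093 -1.678]
the job is handed in; nothing more can be done
```

I peeled the top tray off the farther stack and handed the job in at about 13 s. The gripper alone is holding the tray in front of the slide plate.

- **Peel and lift:** I pinched the rim near corner_nl with 60 N and lifted that corner about 20 mm. The picture showed corner_fr still on its seat. I then lifted the tray clear, and the picture showed the rest of the stack standing.
- **Last pose check:** In the slide frame the tray was at x -0.083, y -0.001, z 0.084 m. That puts the gap at about 18 mm and the rim about 15 mm below the plate top. The arm was still and the finger opening was 11.3 mm, so the rim was still gripped.
- **Disagreements:** The camera fit put the tray about 4 mm higher than the arm reading did, which is still inside the limits. Its tilt estimate scattered between 0.01 and 0.06 rad, with pixel errors near 2, while the tool itself read level.
- **Not measured:** I did not re-measure the stack, nuts, spanner or sleeve at the end. The nuts looked unmoved in the last picture, and nothing was seen touched along the way.

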